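# Empty the spent vials off the sample tray and hold its ball over the reader

### The arm

A 6-joint arm with a two-finger parallel gripper is mounted at the origin on the work surface. World frame = base frame: x ahead of the robot, y to its left, z up, the work surface at z = 0. Lengths are in m, angles in rad, forces in N, time in s.
With the tool pointing down it reaches from about 0.35 to 0.925 m from the base axis. Payload 6.4 kg.
Tool frame: the origin (TCP) lies at the very end of the fingers, on their centre line; the grasp point (between the pads) lies 19 mm behind it; z points along the fingers, y is the direction in which the jaws open and shut (so a half turn about z gives the same grasp; the last joint's range is limited). The gripper opens to 94 mm and grips with 3 to 60 N. Pads are 16 mm wide; open, the fingers measure 119 mm over their backs; the gripper's body (75 mm by 177 mm) begins 78 mm behind the grasp point.
Start: joints at [-1.365, 0.245, 1.558, -0, 1.339, -0.174], TCP at [0.241, -0.604, 0.177] pointing down, gripper open.
Joint ranges: [-3.13, 3.13], [-1.02, 2.26], [0.13, 2.54], [-0.95, 4.09], [0.21, 2.88], [-2.74, 2.74]. Speed limits (rad/s): [2.57, 2.57, 3.14, 3.14, 3.14, 3.14].

### API

Orientations are given as a unit quaternion [w, x, y, z].
In Python, from cell import sense, grab_frame, finish_job, search_frame gives the robot as it stands.
- The arm moves only by the tool servo_tool, never from a script. Its argument "steps" is a list that holds one entry, the list of rows, each a list of 5 numbers: the shift along the tool's x, y, z in m, then the turn about the tool's z in rad, then the opening, from 0 (shut) to 1 (fully open). In form: [[[x, y, z, spin, fingers], ...]]. A call has 1 to 8 rows; each row is the pose to reach, as a shift and turn from the pose commanded when the call began, along the tool's axes at that moment; what a row does not reach only later rows make up. A row lasts 1/10 s, in which the tool goes at most 50 mm and 8.59 degrees, less where a joint would pass 70% of its speed; a pose out of reach is approached as far as the arm can. A call with a gripper value outside its range is refused whole. The fingers move at their own pace and stop on an object; "force" is the grip in N (left out, the last holds). Time passes only in rows, so rows that repeat a pose let the fingers close. It gives the time, the measured TCP pose, the force and the opening at its end, in the units of the state.
- sense(): the state, without advancing time (a new reading comes with each control period).
- grab_frame(name): name is "side" or "top"; returns a dict with "image" (480x640x3 uint8, red, green, blue), "depth" (480x640 float32, m along the optical axis (not along the pixel's ray), 0 where there is no reading), "fx", "fy", "cx", "cy" (pixels), "position" and "orientation" of the camera in the world. Camera axes: x right, y down, z forward; pixel columns grow to the right and rows downward; lengths in m; the calibration is good to about 2 mm. A picture is of the moment at which its call begins.
- finish_job(): hands the job in, once; it reports no verdict.
Trained networks look in the newest picture that a camera, given by its name, has taken for a name from the list of things; names that differ only in an ending like _2 or _b are one class to them, and where a whole thing is asked for, a point or a joint stands for the part that bears it (a point fixed in the world has none). Each returns a list of dicts, best first, with "confidence" (0 to 1); they miss things now and then, are a little off and sometimes report something else, mostly with a low value. They report only what shows in the picture. A call takes as long as a camera call.
- search_frame(camera, label): "box" ([left, top, width, height] in pixels, round what is visible of it).
The state is a dict: "time_s": time; "joints": joint angles; "joint_vel": joint speeds; "joint_efforts": joint torques, N m; "tool_pos": TCP position; "tool_rot": TCP orientation; "contact_force": force on the tool from outside, world axes, zero at the start; "torque": the same for the moment, N m; "finger_gap": opening from 0.0 (shut) to 1.0 (fully open).
Only numpy, scipy, OpenCV 4.12 (cv2) and the standard library are available. Lean on these libraries where they do the work, as an engineer would, in place of code of your own. Each camera call takes 0.05 s, during which the arm holds its last target. There are 200 camera calls.

### The job

Lift the sample tray by its post and carry it to the red waste bin with the three spent vials aboard, then tip them over its low blue lip into the bin, never so far that the loose steel ball leaves its yellow pocket. Then bring the tray to the white reader and hold it there level and still, with the ball in its pocket straight above the round black window and the tray's underside about 10 cm above the window. Finish while still holding the tray in the gripper; leave the tube rack, bottle and jar alone.

Things in the scene. Friction and masses are not known exactly. Their poses are not given: they have to be found in the camera images.
- tray: grey loose sample tray, 210 x 74 mm, 280 g. Origin on its underside, below the post; z up, x along its length to the pouring end. Floor 4 mm thick, from x = -100 to +110 mm. Side walls and the -x end wall are 20 mm high, 68 mm clear between the sides. The three vials lie across the bay between a 20 mm high wall at x = +15 mm and the lip
- tray_grip (a point): point to pinch the blue upright square post (22 x 22 mm, faces square to the tray's axes) at the tray's origin: on its axis, 70 mm above the tray's underside and 15 mm below the post's top; axes as the tray's
- tray_lip (a point): middle of the low blue lip at the tray's +x end (x = +108 mm), top edge 6.5 mm above the underside, 2.5 mm above the floor. The vials roll over it once this end is tipped down by about 40 degrees or more; axes as the tray's
- tray_pocket (a point): centre of the resting ball in its pocket: tray x = -55 mm, y = 0, 19 mm above the underside; axes as the tray's. The pocket is a yellow ring 9 mm high, 35 mm wide inside; the ball stays in it up to about 60 degrees of tipping
- ball_center (a point): centre of the loose steel ball, 30 mm diameter, 110 g
- vial1: spent vial, white 26 mm diameter cylinder 60 mm long with a yellow cap, 30 g, can roll; origin at its middle, its y axis is the cylinder axis
- vial2: spent vial, white 26 mm diameter cylinder 60 mm long with a yellow cap, 30 g, can roll; origin at its middle, its y axis is the cylinder axis
- vial3: spent vial, white 26 mm diameter cylinder 60 mm long with a yellow cap, 30 g, can roll; origin at its middle, its y axis is the cylinder axis
- bin: red open-topped waste bin, fixed, 220 x 220 mm outside, walls 5 mm, rim 100 mm above the bench; a collar at the rim sticks out 8 mm. Origin at the centre of its underside, z up, x and y square to its walls
- reader: white flat reader, fixed, 150 x 120 mm and 40 mm high, origin at the centre of its underside, z up
- reader_window (a point): centre of the round black window (50 mm diameter, in a steel ring) in the middle of the reader's top, 41.5 mm above the bench
- rack: black tube rack with yellow-capped tubes, 85 x 200 mm, 105 mm high, origin at the centre of its underside; leave alone
- bottle: clear bottle, 64 mm diameter, 150 mm high, origin at the centre of its underside; leave alone
- jar: white jar with an orange cap, 60 mm diameter, 70 mm high, origin at the centre of its underside; leave alone

How it is judged:
By the outcome, as a careful person would: the job done as asked, in the order asked, and still so for the second after the job is handed in, while the arm keeps its last pose, push and grip.
It also fails if it takes over 64 s, if anything falls off the work surface, if the arm or the gripper's body presses on something with over 40 N, if the wrist force passes 120 N, or if a joint passes its speed limit or range.

## Working session

There is one attempt and no reset: what is moved stays moved. The work goes in short steps, Python scripts to look and compute and a tool call to move; the robot and the scene stay as the last step left them, time stands still between calls to the robot, and variables do not carry over. Pictures are saved under pics/ and viewed, on a budget of 10 in all, crops included, one or two more only if the job needs it, and the job is handed in when it is done.

Besides the shell and the picture viewer there is one more tool, called after "Call:" as name(argument=value, ...) on one line, values as JSON. servo_tool: Moves the arm, as the interface text tells. Its arguments: {"type":"object","properties":{"steps":{"type":"array"},"force":{"type":"number"}},"required":["steps"]}

```bash
mkdir -p pics; cat > h.py <<'E'
import numpy as np, cv2
from scipy.spatial.transform import Rotation as R
from cell import sense, grab_frame, finish_job, search_frame
def cloud(f):
    d=f["depth"]; v,u=np.mgrid[:480,:640]
    p=np.stack([(u-f["cx"])/f["fx"]*d,(v-f["cy"])/f["fy"]*d,d],-1)
    q=f["orientation"]; P=p@R.from_quat([q[1],q[2],q[3],q[0]]).as_matrix().T+np.array(f["position"])
    P[d==0]=np.nan; return P
def save(f,n): cv2.imwrite("pics/"+n,f["image"][:,:,::-1])
E
python3 - <<'E'
from h import *
np.set_printoptions(precision=3,suppress=True)
for c in ("top","side"):
    f=grab_frame(c); save(f,c+"0.png"); P=cloud(f); np.savez(c+"0.npz",P=P,im=f["image"])
    print(c,f["position"])
    for l in ["tray","tray_grip","tray_lip","ball_center","vial1","bin","reader","reader_window","rack","bottle","jar"]:
        for r in search_frame(c,l)[:3]:
            x,y,w,h=map(int,r["box"]); q=P[y:y+h+1,x:x+w+1].reshape(-1,3)
            print(l,round(r["confidence"],2),[x,y,w,h],P[min(479,y+h//2),min(639,x+w//2)],np.nanmedian(q,0))
s=sense(); print(s["tool_pos"],s["tool_rot"],s["time_s"])
E
```

```text
top [ 0.473 -0.002  1.119]
tray 0.66 [284, 229, 49, 97] [0.537 0.03  0.083] [0.539 0.031 0.004]
tray_grip 0.73 [285, 229, 51, 95] [0.538 0.026 0.088] [0.541 0.026 0.004]
tray_lip 0.85 [286, 228, 49, 97] [0.538 0.026 0.088] [0.541 0.026 0.004]
tray_lip 0.51 [420, 158, 36, 43] [ 0.746 -0.237  0.107] [ 0.749 -0.244  0.058]
vial1 0.7 [293, 258, 29, 15] [0.566 0.035 0.031] [0.566 0.033 0.025]
vial1 0.68 [290, 245, 31, 17] [0.593 0.04  0.032] [0.592 0.039 0.026]
vial1 0.54 [292, 228, 20, 17] [0.631 0.048 0.025] [0.63  0.048 0.024]
bin 0.96 [98, 256, 122, 117] [0.452 0.362 0.008] [0.451 0.358 0.007]
bin 0.18 [165, 144, 104, 54] [0.763 0.233 0.073] [0.765 0.237 0.045]
reader 0.61 [423, 294, 76, 82] [ 0.421 -0.3    0.041] [ 0.421 -0.301  0.039]
reader_window 0.58 [425, 292, 77, 87] [ 0.422 -0.304  0.042] [ 0.42  -0.307  0.038]
rack 0.62 [168, 146, 96, 52] [0.762 0.236 0.068] [0.763 0.239 0.045]
bottle 0.74 [423, 159, 33, 39] [ 0.747 -0.239  0.109] [ 0.749 -0.244  0.087]
jar 0.72 [302, 153, 25, 32] [0.774 0.024 0.066] [0.774 0.023 0.067]
jar 0.5 [426, 295, 77, 83] [ 0.419 -0.306  0.042] [ 0.41
[... 411 characters left out ...]
1 0.84 [293, 243, 17, 26] [0.618 0.058 0.031] [0.618 0.051 0.025]
vial1 0.63 [306, 240, 14, 29] [0.596 0.047 0.032] [0.597 0.044 0.025]
bin 0.6 [261, 314, 175, 163] [0.467 0.301 0.005] [0.465 0.306 0.005]
bin 0.51 [149, 254, 85, 127] [0.769 0.247 0.048] [0.763 0.244 0.039]
reader 0.84 [384, 126, 80, 63] [ 0.416 -0.278  0.041] [ 0.415 -0.285  0.019]
reader_window 0.66 [384, 126, 77, 59] [ 0.421 -0.282  0.042] [ 0.419 -0.289  0.03 ]
rack 0.79 [146, 253, 88, 128] [0.772 0.246 0.046] [0.765 0.244 0.031]
bottle 0.81 [263, 99, 31, 59] [ 0.751 -0.228  0.098] [ 0.76  -0.241  0.051]
jar 0.9 [217, 208, 27, 36] [0.768 0.046 0.067] [0.775 0.037 0.049]
[ 0.241 -0.604  0.177] [0.    0.982 0.189 0.   ] 1.2
```

```bash
ls . pics
```

```text
.:
h.py
pics
side0.npz
top0.npz

pics:
side0.png
top0.png
```

View pics/top0.png

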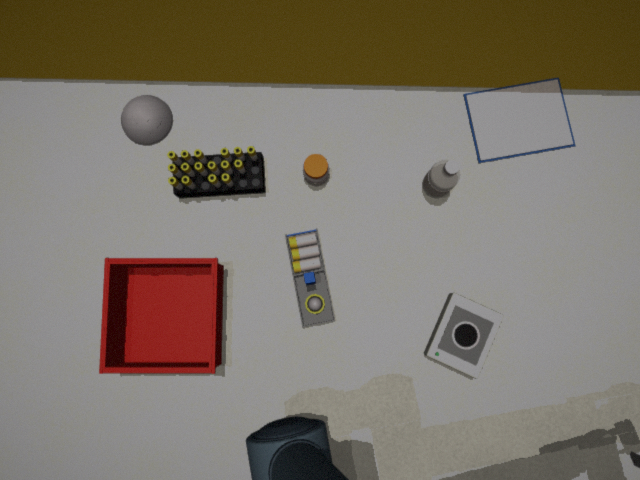

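```bash
python3 - <<'E'
from h import *
np.set_printoptions(precision=4,suppress=True)
for c in ("top","side"):
    P=np.load(c+"0.npz")["P"]; im=np.load(c+"0.npz")["im"].astype(int); x,y,z=P[...,0],P[...,1],P[...,2]
    def rect(m,n):
        q=P[m][:,:2].astype(np.float32)
        if len(q)<4: print(n,len(q));return
        r=cv2.minAreaRect(q); print(c,n,len(q),np.array(r[0]),np.array(r[1]),r[2],"med",np.median(P[m],0))
    rect((z>.08)&(z<.095)&(abs(x-.54)<.06)&(abs(y-.03)<.06),"posttop")
    rect((z>.002)&(z<.03)&(abs(x-.54)<.13)&(abs(y-.03)<.07)&(z>.012),"traywalls")
    rect((z>.09)&(z<.11)&(abs(x-.45)<.15)&(abs(y-.36)<.15),"binrim")
    rect((z>.034)&(z<.046)&(abs(x-.42)<.12)&(abs(y+.3)<.12),"reader")
    dark=(im.sum(-1)<150)&(abs(x-.42)<.06)&(abs(y+.3)<.06)&(z>.03); rect(dark,"window")
    rect((z>.018)&(z<.04)&(abs(x-.485)<.03)&(abs(y-.025)<.025),"ball")
E
```

```text
top posttop 110 [0.5357 0.0282] [0.0217 0.0218] 12.091859817504883 med [0.5363 0.0281 0.0844]
top traywalls 1251 [0.5409 0.0293] [0.2101 0.074 ] 12.286592483520508 med [0.5773 0.034  0.0241]
top binrim 2930 [0.452  0.3331] [0.234  0.2361] 1.2091901302337646 med [0.4405 0.3386 0.0996]
top reader 3880 [ 0.4219 -0.3091] [0.1212 0.15  ] 66.53520202636719 med [ 0.421  -0.3079  0.0405]
top window 377 [ 0.422 -0.309] [0.0454 0.0458] 16.708086013793945 med [ 0.4218 -0.3094  0.0419]
top ball 153 [0.4728 0.0257] [0.0279 0.0544] 45.93706512451172 med [0.4813 0.0173 0.0291]
side posttop 127 [0.5348 0.0309] [0.0213 0.0234] 12.599698066711426 med [0.5345 0.0317 0.084 ]
side traywalls 1812 [0.5396 0.0312] [0.2099 0.0793] 11.634126663208008 med [0.5691 0.0434 0.0218]
side binrim 4596 [0.4516 0.3347] [0.2353 0.2358] 1.2115153074264526 med [0.4734 0.3379 0.0995]
side reader 2229 [ 0.4202 -0.306 ] [0.1249 0.1513] 65.3870620727539 med [ 0.419  -0.3004  0.0394]
side window 222 [ 0.4148 -0.2817] [0.0467 0.0981] 15.108728408813477 med [ 0.421  -0.3064  0.0409]
side ball 157 [0.4776 0.0307] [0.0267 0.0485] 20.982114791870117 med [0.4809 0.0242 0.0281]
```

Call:
servo_tool(steps=[[[0.036, -0.034, 0, 0.02, 1], [0.072, -0.068, 0, 0.04, 1], [0.108, -0.102, 0, 0.06, 1], [0.144, -0.136, 0, 0.08, 1], [0.18, -0.17, 0, 0.1, 1], [0.216, -0.204, 0, 0.13, 1], [0.252, -0.238, 0, 0.15, 1], [0.288, -0.272, 0, 0.169, 1]]])

```text
time_s: 2.0
tool_pos: [0.4081, -0.2425, 0.1776]
tool_rot: [0.0, 0.995, 0.105, 0.0]
contact_force: [0.5, 0.5, 0.7]
finger_gap: 1.0
```

```bash
cat >> h.py <<'E'
def go(x,y,z,head):
    """print shift in tool axes from now to TCP target and heading (deg) of tool x"""
    s=sense(); q=s["tool_rot"]; M=R.from_quat([q[1],q[2],q[3],q[0]]).as_matrix(); p=np.array(s["tool_pos"])
    h=np.arctan2(M[1,0],M[0,0]); sp=-(np.radians(head)-h); sp=(sp+np.pi)%(2*np.pi)-np.pi
    print("t",round(s["time_s"],2),"pos",p.round(4),"head",np.degrees(h).round(2),"tilt",M[:,2].round(3),"shift",(M.T@(np.array([x,y,z])-p)).round(4),"spin",round(sp,4),"gap",s["finger_gap"],"F",np.round(s["contact_force"],2),"T",np.round(s["torque"],3))
E
python3 -c "
from h import *
go(.5355,.029,.051,12.1)"
```

```text
t 2.0 pos [ 0.4081 -0.2425  0.1776] head 12.0 tilt [ 0.001 -0.001 -1.   ] shift [ 0.181  -0.2392  0.1265] spin -0.0018 gap 0.9995546613184925 F [0.48 0.46 0.71] T [ 0.037 -0.042 -0.059]
```

Call:
servo_tool(steps=[[[0.03, -0.04, 0, 0, 1], [0.06, -0.08, 0, 0, 1], [0.09, -0.12, 0, 0, 1], [0.12, -0.16, 0, 0, 1], [0.15, -0.2, 0, 0, 1], [0.181, -0.24, 0.01, 0, 1], [0.181, -0.24, 0.04, 0, 1], [0.181, -0.24, 0.07, 0, 1]]])

```text
time_s: 2.8
tool_pos: [0.5355, 0.0299, 0.1072]
tool_rot: [0.0, 0.994, 0.107, 0.001]
contact_force: [0.8, -0.1, 0.1]
finger_gap: 0.999
```

```bash
python3 -c "
from h import *
go(.5355,.029,.051,12.1)"
```

```text
t 2.8 pos [0.5355 0.0299 0.1072] head 12.27 tilt [ 0.002 -0.    -1.   ] shift [-0.0003  0.0008  0.0562] spin 0.003 gap 0.9985887326495314 F [ 0.85 -0.14  0.08] T [0.002 0.039 0.019]
```

Call:
servo_tool(steps=[[[0, 0, 0.03, 0, 1], [0, 0, 0.056, 0, 1], [0, 0, 0.056, 0, 0.5], [0, 0, 0.056, 0, 0.2], [0, 0, 0.056, 0, 0], [0, 0, 0.056, 0, 0], [0, 0, 0.056, 0, 0], [0, 0, 0.056, 0, 0]]], force=40)

```text
time_s: 3.6
tool_pos: [0.5349, 0.0282, 0.052]
tool_rot: [0.0, 0.994, 0.105, 0.001]
contact_force: [0.1, 0.3, -0.5]
finger_gap: 0.519
```

Call:
servo_tool(steps=[[[0, 0, 0, 0, 0], [0, 0, 0, 0, 0], [0, 0, -0.005, 0, 0], [0, 0, -0.015, 0, 0], [0, 0, -0.03, 0, 0], [0, 0, -0.045, 0, 0], [0, 0, -0.06, 0, 0], [0, 0, -0.07, 0, 0]]])

```text
time_s: 4.4
tool_pos: [0.5354, 0.0281, 0.1238]
tool_rot: [0.0, 0.994, 0.105, 0.001]
contact_force: [-0.2, 0.9, -0.7]
finger_gap: 0.006
```

```bash
python3 -c "
from h import *
go(.45,.24,.2,91.2)
f=grab_frame('side'); save(f,'s1.png'); cv2.imwrite('pics/s1c.png',cv2.resize(f['image'][180:330,220:440,::-1],None,fx=3,fy=3))"
```

```text
t 4.4 pos [0.5354 0.0281 0.1238] head 12.08 tilt [ 0.003 -0.    -1.   ] shift [-0.0389 -0.225  -0.0766] spin -1.3809 gap 0.005679062380269111 F [-0.2   0.91 -0.65] T [-0.018 -0.029  0.003]
```

View pics/s1c.png

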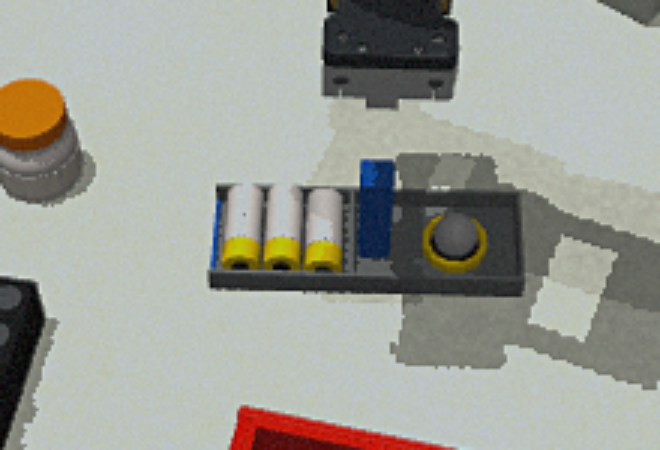

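Call:
servo_tool(steps=[[[0, 0, 0, 0, 1], [0, 0, 0, 0, 1], [0, 0, 0, 0, 1], [0, 0, 0, 0, 1], [0, 0, 0, 0, 1], [0, 0, 0, 0, 1], [0, 0, 0.025, 0, 1], [0, 0, 0.05, 0, 1]]], force=40)

```text
time_s: 5.25
tool_pos: [0.5353, 0.0281, 0.0715]
tool_rot: [0.0, 0.994, 0.105, 0.001]
contact_force: [0.3, -0.7, -0.4]
finger_gap: 0.65
```

Call:
servo_tool(steps=[[[0, 0, 0.022, 0, 1], [0, 0, 0.022, 0, 0.1], [0, 0, 0.022, 0, 0], [0, 0, 0.022, 0, 0], [0, 0, 0.022, 0, 0], [0, 0, 0.022, 0, 0], [0, 0, 0.022, 0, 0], [0, 0, 0.022, 0, 0]]])

```text
time_s: 6.05
tool_pos: [0.5345, 0.0286, 0.0496]
tool_rot: [-0.0, 0.994, 0.105, 0.0]
contact_force: [-0.3, 1.1, 0.9]
finger_gap: 0.227
```

Call:
servo_tool(steps=[[[0, 0, 0, 0, 0], [0, 0, 0, 0, 0], [0, 0, 0, 0, 0], [0, 0, 0, 0, 0]]])

```text
time_s: 6.45
tool_pos: [0.5346, 0.0286, 0.0496]
tool_rot: [-0.0, 0.994, 0.105, 0.0]
contact_force: [-1.6, 4.2, 4.6]
finger_gap: 0.227
```

Call:
servo_tool(steps=[[[0, 0, -0.005, 0, 0], [0, 0, -0.015, 0, 0], [0, 0, -0.035, 0, 0], [0, 0, -0.06, 0, 0], [0, 0, -0.085, 0, 0], [0, 0, -0.11, 0, 0], [0, 0, -0.13, 0, 0], [0, 0, -0.14, 0, 0]]])

```text
time_s: 7.25
tool_pos: [0.535, 0.0278, 0.1912]
tool_rot: [0.001, 0.994, 0.105, 0.001]
contact_force: [1.1, -0.3, -6.1]
finger_gap: 0.229
```

```bash
python3 -c "
from h import *
go(.448,.25,.19,91.2)
f=grab_frame('side'); save(f,'s2.png'); cv2.imwrite('pics/s2c.png',cv2.resize(f['image'][130:330,220:440,::-1],None,fx=3,fy=3))"
```

```text
t 7.25 pos [0.535  0.0278 0.1912] head 12.07 tilt [ 0.002 -0.001 -1.   ] shift [-0.0386 -0.2354  0.0007] spin -1.3811 gap 0.22868665717488 F [ 1.08 -0.26 -6.12] T [ 0.066 -0.135 -0.028]
```

View pics/s2c.png

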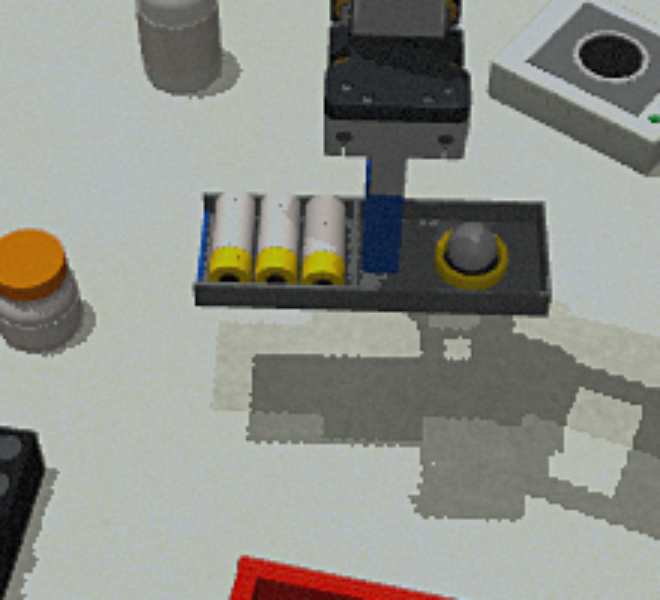

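Call:
servo_tool(steps=[[[-0.001, -0.008, 0, -0.03, 0], [-0.003, -0.024, 0, -0.1, 0], [-0.005, -0.044, 0, -0.2, 0], [-0.008, -0.066, 0, -0.31, 0], [-0.011, -0.088, 0, -0.42, 0], [-0.013, -0.11, 0, -0.53, 0], [-0.016, -0.13, 0, -0.63, 0], [-0.017, -0.14, 0, -0.7, 0]]])

```text
time_s: 8.1
tool_pos: [0.4861, 0.1632, 0.1869]
tool_rot: [-0.001, 0.897, 0.443, -0.002]
contact_force: [-0.3, -0.9, -5.9]
finger_gap: 0.226
```

```bash
python3 -c "
from h import *
go(.449,.279,.191,91.2)"
```

```text
t 8.1 pos [0.4861 0.1632 0.1869] head 52.54 tilt [-0.004  0.    -1.   ] shift [ 0.0693 -0.0999 -0.0039] spin -0.6748 gap 0.2259188331166335 F [-0.34 -0.93 -5.91] T [-0.084 -0.02  -0.027]
```

Call:
servo_tool(steps=[[[0.003, -0.005, -0.001, -0.03, 0], [0.012, -0.017, -0.002, -0.11, 0], [0.024, -0.034, -0.004, -0.22, 0], [0.036, -0.051, -0.004, -0.34, 0], [0.048, -0.069, -0.004, -0.46, 0], [0.059, -0.086, -0.004, -0.57, 0], [0.066, -0.096, -0.004, -0.65, 0], [0.069, -0.1, -0.004, -0.675, 0]]])

```text
time_s: 8.9
tool_pos: [0.4507, 0.2781, 0.192]
tool_rot: [-0.001, 0.701, 0.713, -0.001]
contact_force: [0.2, 0.3, -5.7]
finger_gap: 0.228
```

Call:
servo_tool(steps=[[[0, 0, 0, 0, 0], [0, 0, 0, 0, 0]]])

```text
time_s: 9.1
tool_pos: [0.4517, 0.2768, 0.1928]
tool_rot: [0.0, 0.702, 0.712, -0.001]
contact_force: [0.6, -0.3, -5.9]
finger_gap: 0.227
```

```bash
python3 -c "
from h import *
go(.449,.279,.156,91.2)
f=grab_frame('side'); save(f,'s3.png')"
```

```text
t 9.1 pos [0.4517 0.2768 0.1928] head 90.77 tilt [-0.001 -0.001 -1.   ] shift [ 0.0023 -0.0027  0.0368] spin -0.0074 gap 0.22683335508691455 F [ 0.59 -0.26 -5.94] T [-0.08  -0.138 -0.026]
```

View pics/s3.png

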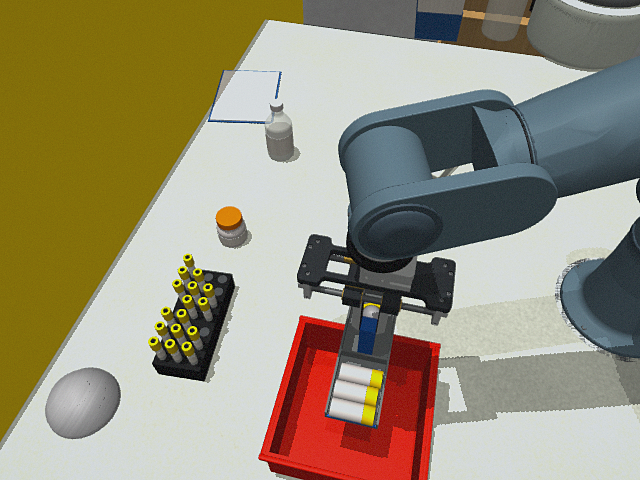

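Call:
servo_tool(steps=[[[0.001, -0.001, 0.015, 0, 0], [0.002, -0.001, 0.033, 0, 0], [0.003, -0.001, 0.043, 0, 0], [0.007, -0.001, 0.048, 0, 0], [0.011, -0.001, 0.052, 0, 0], [0.014, -0.001, 0.056, 0, 0], [0.014, -0.001, 0.056, 0, 0]]], force=20)

```text
time_s: 9.85
tool_pos: [0.4508, 0.2927, 0.1377]
tool_rot: [-0.0, 0.702, 0.713, 0.001]
contact_force: [-1.6, 3.4, 0.0]
finger_gap: 0.232
```

```bash
cat >> h.py <<'E'
def tiltmeas(name=None):
    f=grab_frame('side'); P=cloud(f); s=sense(); g=np.array(s["tool_pos"])
    if name: save(f,name)
    im=f["image"].astype(int); x,y,z=P[...,0],P[...,1],P[...,2]
    white=(im.min(-1)>110)&(im.max(-1)-im.min(-1)<50)&(abs(x-g[0])<.035)&(y>g[1]-.02)&(y<g[1]+.13)&(z<.14)&(z>.006)
    q=P[white]; print("white",len(q))
    if len(q)>20:
        a=np.polyfit(q[:,1],q[:,2],1); print("vial tilt deg",np.degrees(np.arctan(-a[0])).round(1),"y range",q[:,1].min().round(3),q[:,1].max().round(3),"z",q[:,2].min().round(3),q[:,2].max().round(3))
    b=(im[...,2]>im[...,0]+35)&(im[...,2]>im[...,1]+25)&(abs(x-g[0])<.045)&(abs(y-g[1])<.15)
    for m,n in((b&(z>g[2]-.03)&(abs(x-g[0])<.016),"post"),(b&(z<g[2]-.05)&(y>g[1]),"lowblue")):
        q=P[m]
        if len(q)>5: print(n,len(q),"mean",q.mean(0).round(4),"lo",q[np.argmin(q[:,2])].round(3),"hi",q[np.argmax(q[:,2])].round(3))
    # post front-face normal
    m=b&(abs(x-g[0])<.016)&(z>g[2]-.06)&(abs(y-g[1])<.06); q=P[m]
    if len(q)>20:
        u,sv,vt=np.linalg.svd(q-q.mean(0)); n=vt[2]; n*=np.sign(n[1]); print("post face normal",n.round(3),"tilt",np.degrees(np.arctan2(-n[2],n[1])).round(1),"sv",sv.round(3))
E
python3 -c "
from h import *
go(.449,.299,.1216,91.2)
tiltmeas('s4.png')"
```

```text
t 9.85 pos [0.4508 0.2927 0.1377] head 90.89 tilt [ 0.001  0.002 -1.   ] shift [ 0.0063 -0.0017  0.0162] spin -0.0054 gap 0.23234690815986886 F [-1.61  3.39  0.02] T [ 0.503  0.509 -0.041]
white 1639
vial tilt deg 4.1 y range 0.273 0.392 z 0.072 0.112
post 356 mean [0.4506 0.2977 0.1603] lo [0.435 0.333 0.109] hi [0.452 0.288 0.177]
lowblue 12 mean [0.4391 0.3811 0.0744] lo [0.418 0.383 0.071] hi [0.417 0.327 0.082]
post face normal [ 0.34   0.94  -0.021] tilt 1.3 sv [0.469 0.123 0.116]
```

Call:
servo_tool(steps=[[[0.002, 0, 0.003, 0, 0], [0.003, 0, 0.006, 0, 0], [0.004, 0, 0.009, 0, 0], [0.005, 0, 0.012, 0, 0], [0.006, 0, 0.015, 0, 0], [0.006, 0, 0.017, 0, 0], [0.006, 0, 0.017, 0, 0]]])

```text
time_s: 10.6
tool_pos: [0.4511, 0.3011, 0.1225]
tool_rot: [-0.002, 0.702, 0.712, 0.004]
contact_force: [-5.7, 11.6, 5.3]
finger_gap: 0.232
```

```bash
python3 -c "
from h import *
go(.449,.299,.165,91.2)
tiltmeas('s5.png')"
```

```text
t 10.6 pos [0.4511 0.3011 0.1225] head 90.84 tilt [ 0.002  0.008 -1.   ] shift [-0.0018 -0.002  -0.0425] spin -0.0063 gap 0.2315755183221211 F [-5.71 11.65  5.3 ] T [ 2.217  0.957 -0.071]
white 1378
vial tilt deg 23.3 y range 0.316 0.386 z 0.042 0.091
post 229 mean [0.4511 0.3097 0.1569] lo [0.44  0.308 0.133] hi [0.461 0.301 0.163]
lowblue 10 mean [0.4445 0.3774 0.0421] lo [0.42  0.378 0.038] hi [0.485 0.379 0.046]
post face normal [-0.029  0.405  0.914] tilt -66.1 sv [0.096 0.092 0.03 ]
```

View pics/s5.png

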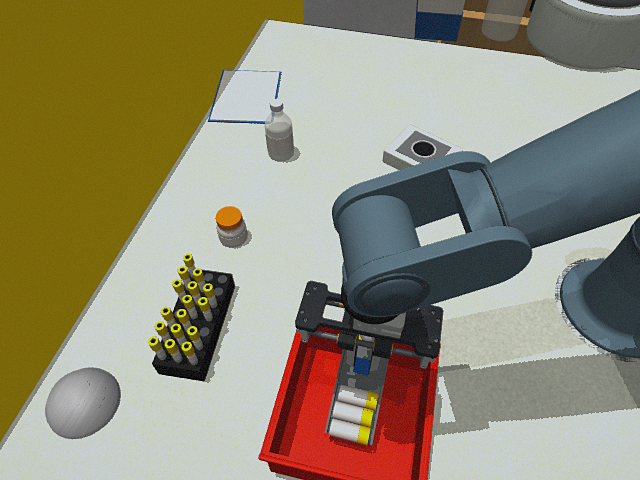

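Call:
servo_tool(steps=[[[0, 0, -0.008, 0, 0], [0, 0, -0.02, 0, 0], [0.008, 0, -0.026, 0, 0], [0.02, 0, -0.026, 0, 0], [0.034, 0, -0.026, 0, 0], [0.046, 0, -0.026, 0, 0], [0.054, 0, -0.026, 0, 0], [0.058, 0, -0.026, 0, 0]]], force=14)

```text
time_s: 11.45
tool_pos: [0.4493, 0.3556, 0.1458]
tool_rot: [0.001, 0.701, 0.713, -0.001]
contact_force: [0.3, -3.8, -3.3]
finger_gap: 0.233
```

Call:
servo_tool(steps=[[[0.006, 0, -0.002, 0, 0], [0.011, 0, -0.004, 0, 0], [0.016, 0, -0.006, 0, 0], [0.021, 0, -0.009, 0, 0], [0.026, 0, -0.012, 0, 0], [0.031, 0, -0.014, 0, 0], [0.035, 0, -0.015, 0, 0]]])

```text
time_s: 12.15
tool_pos: [0.4492, 0.3908, 0.1617]
tool_rot: [0.0, 0.702, 0.712, 0.0]
contact_force: [0.4, -3.7, -3.3]
finger_gap: 0.23
```

```bash
python3 -c "
from h import *
go(.449,.414,.168,91.2)
tiltmeas('s6.png')"
```

```text
t 12.15 pos [0.4492 0.3908 0.1617] head 90.87 tilt [ 0.  0. -1.] shift [ 0.0232  0.0002 -0.0063] spin -0.0058 gap 0.22969558511959057 F [ 0.35 -3.71 -3.29] T [-0.705 -0.065  0.052]
white 1052
vial tilt deg 37.1 y range 0.38 0.438 z 0.088 0.129
post 364 mean [0.4496 0.3912 0.1906] lo [0.455 0.357 0.162] hi [0.456 0.389 0.202]
lowblue 12 mean [0.4424 0.4295 0.0634] lo [0.416 0.43  0.061] hi [0.481 0.429 0.065]
post face normal [-0.236  0.546 -0.804] tilt 55.8 sv [0.29  0.117 0.115]
```

View pics/s6.png

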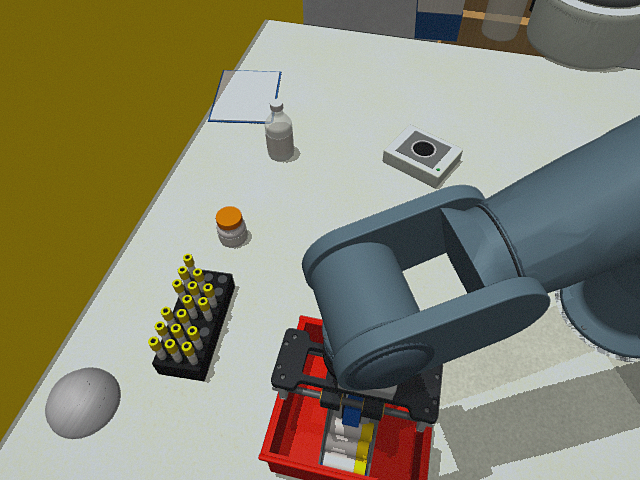

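Call:
servo_tool(steps=[[[0.005, 0, -0.001, 0, 0], [0.01, 0, -0.003, 0, 0], [0.015, 0, -0.004, 0, 0], [0.02, 0, -0.006, 0, 0], [0.023, 0, -0.007, 0, 0], [0.023, 0, -0.007, 0, 0]]])

```text
time_s: 12.8
tool_pos: [0.4486, 0.4138, 0.1682]
tool_rot: [-0.0, 0.702, 0.713, -0.0]
contact_force: [-0.2, -2.7, -5.9]
finger_gap: 0.232
```

Call:
servo_tool(steps=[[[0, 0, 0, 0, 0], [0, 0, 0, 0, 0], [-0.006, 0, -0.002, 0, 0], [-0.018, 0, -0.005, 0, 0], [-0.032, 0, -0.008, 0, 0], [-0.046, 0, -0.01, 0, 0], [-0.06, 0, -0.01, 0, 0], [-0.07, 0, -0.01, 0, 0]]], force=40)

```text
time_s: 13.6
tool_pos: [0.45, 0.342, 0.1786]
tool_rot: [0.0, 0.702, 0.712, 0.0]
contact_force: [0.4, 0.2, -5.0]
finger_gap: 0.225
```

```bash
python3 -c "
from h import *
go(.449,.3,.18,91.2)
tiltmeas('s7.png')"
```

```text
t 13.6 pos [0.45   0.342  0.1786] head 90.8 tilt [ 0.001  0.    -1.   ] shift [-0.0419 -0.0016 -0.0014] spin -0.007 gap 0.22483102893609885 F [ 0.42  0.18 -5.01] T [ 0.179 -0.063  0.03 ]
white 772
vial tilt deg 7.4 y range 0.389 0.43 z 0.048 0.064
post 472 mean [0.4505 0.3328 0.2032] lo [0.459 0.283 0.164] hi [0.453 0.364 0.32 ]
lowblue 118 mean [0.4495 0.3632 0.0762] lo [0.473 0.364 0.073] hi [0.471 0.365 0.08 ]
post face normal [ 1.     0.027 -0.004] tilt 8.0 sv [0.539 0.169 0.132]
```

View pics/s7.png

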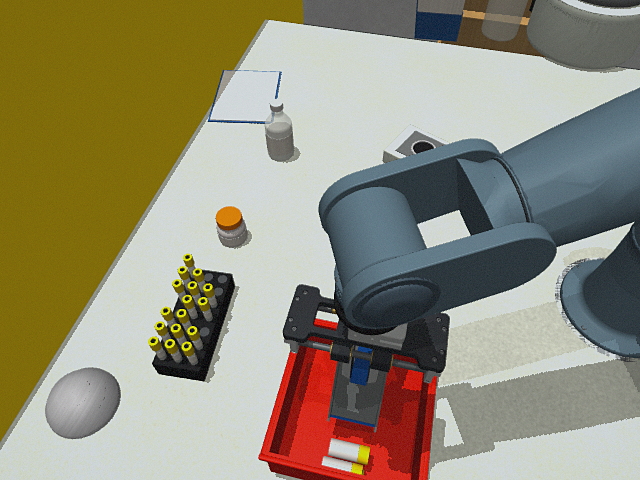

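Call:
servo_tool(steps=[[[-0.008, 0, -0.004, 0, 0], [-0.022, 0, -0.01, 0, 0], [-0.04, 0, -0.011, 0, 0], [-0.058, 0, -0.011, 0, 0], [-0.076, 0, -0.011, 0, 0], [-0.09, 0, -0.011, 0, 0], [-0.097, 0, -0.011, 0, 0]]])

```text
time_s: 14.35
tool_pos: [0.4514, 0.2452, 0.1896]
tool_rot: [0.0, 0.702, 0.712, 0.0]
contact_force: [0.2, 0.7, -4.5]
finger_gap: 0.228
```

Call:
servo_tool(steps=[[[-0.008, 0, 0.001, 0, 0], [-0.016, 0, 0.003, 0, 0], [-0.026, 0, 0.004, 0, 0], [-0.036, 0, 0.005, 0, 0], [-0.048, 0, 0.008, 0, 0], [-0.059, 0, 0.012, 0, 0], [-0.066, 0, 0.016, 0, 0], [-0.072, 0, 0.019, 0, 0]]], force=14)

```text
time_s: 15.15
tool_pos: [0.4521, 0.1736, 0.1697]
tool_rot: [-0.0, 0.702, 0.712, -0.0]
contact_force: [0.9, 0.8, -4.5]
finger_gap: 0.232
```

```bash
python3 -c "
from h import *
go(.449,.155,.158,91.2)
tiltmeas('s8.png')
f=grab_frame('top');save(f,'t8.png')
for c in('top','side'):
  for r in search_frame(c,'vial1'): print(c,r)
  for r in search_frame(c,'ball_center'): print(c,r)
a=cv2.imread('pics/s8.png');b=cv2.imread('pics/t8.png')
cv2.imwrite('pics/m8.png',np.hstack([a[200:,200:520],b[150:430,60:380]]))"
```

```text
t 15.15 pos [0.4521 0.1736 0.1697] head 90.83 tilt [-0.001 -0.    -1.   ] shift [-0.0185 -0.0034  0.0117] spin -0.0065 gap 0.2319631716249533 F [ 0.95  0.77 -4.46] T [-0.066 -0.111  0.02 ]
white 224
vial tilt deg 38.5 y range 0.2 0.287 z 0.019 0.124
post 647 mean [0.4518 0.2061 0.1787] lo [0.458 0.209 0.14 ] hi [0.444 0.19  0.208]
post face normal [-0.01   0.908  0.418] tilt -24.7 sv [0.533 0.15  0.106]
top {'box': [119.8, 297.5, 10.6, 30.6], 'confidence': 0.8}
top {'box': [237.8, 296.8, 35.0, 39.5], 'confidence': 0.74}
top {'box': [243.0, 309.8, 15.9, 16.1], 'confidence': 0.55}
side {'box': [341.1, 368.3, 39.8, 24.8], 'confidence': 0.86}
```

View pics/m8.png

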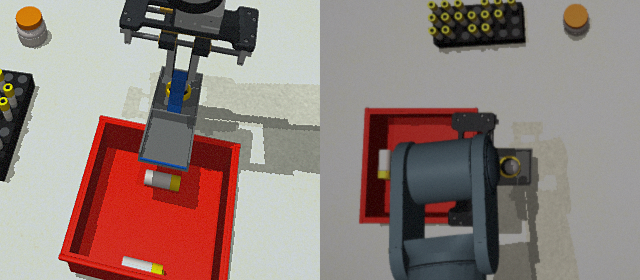

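Call:
servo_tool(steps=[[[-0.005, 0, 0, 0, 0], [-0.016, 0, 0, 0, 0], [-0.034, 0, 0, 0, 0], [-0.054, 0, 0, 0, 0], [-0.076, 0, 0, 0, 0], [-0.098, 0, 0, 0, 0], [-0.116, 0, 0, 0, 0], [-0.124, 0, 0, 0, 0]]], force=30)

```text
time_s: 16.25
tool_pos: [0.4542, 0.0486, 0.1704]
tool_rot: [0.0, 0.702, 0.712, -0.0]
contact_force: [0.3, -0.4, -5.4]
finger_gap: 0.227
```

Call:
servo_tool(steps=[[[0, 0, 0.012, 0, 0], [0, 0, 0.032, 0, 0], [0, 0, 0.055, 0, 0], [0, 0, 0.075, 0, 0], [0, 0, 0.085, 0, 0]]], force=12)

```text
time_s: 16.75
tool_pos: [0.4522, 0.0513, 0.0825]
tool_rot: [-0.002, 0.701, 0.713, -0.001]
contact_force: [-0.9, 0.0, -4.3]
finger_gap: 0.229
```

```bash
python3 -c "
from h import *
go(.449,.05,.0495,91.2)
tiltmeas('s9.png')"
```

```text
t 16.75 pos [0.4522 0.0513 0.0825] head 90.91 tilt [-0.004  0.001 -1.   ] shift [-0.0013 -0.0031  0.033 ] spin -0.005 gap 0.22924623998229443 F [-0.94  0.04 -4.31] T [-0.135 -0.083 -0.024]
white 2
post 450 mean [0.4519 0.0837 0.0904] lo [0.457 0.086 0.054] hi [0.452 0.066 0.121]
post face normal [-0.019  0.922  0.387] tilt -22.8 sv [0.44  0.123 0.079]
```

View pics/s9.png

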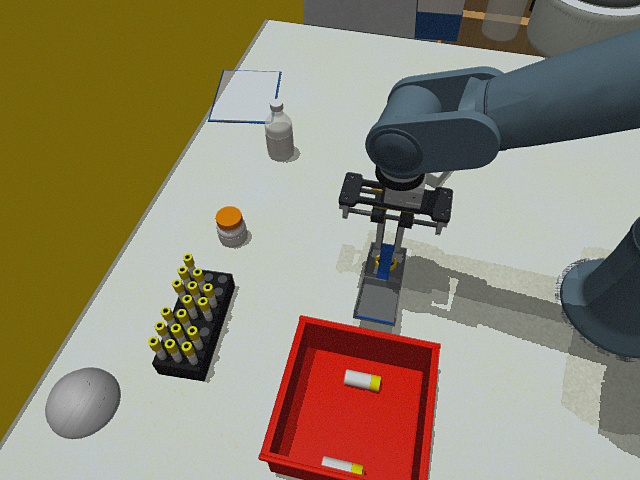

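Call:
servo_tool(steps=[[[0, 0, 0.008, 0, 0], [0, 0, 0.016, 0, 0], [0, 0, 0.024, 0, 0], [0, 0, 0.03, 0, 0], [0, 0, 0.033, 0, 0]]], force=8)

```text
time_s: 17.3
tool_pos: [0.4539, 0.0502, 0.0522]
tool_rot: [-0.0, 0.702, 0.712, -0.001]
contact_force: [-7.0, 1.1, 11.9]
finger_gap: 0.231
```

Call:
servo_tool(steps=[[[0, 0, 0, 0, 0], [0, 0, 0, 0, 0], [0, 0, 0, 0, 0], [0, 0, 0, 0, 0]]], force=3)

```text
time_s: 17.7
tool_pos: [0.4541, 0.0502, 0.0523]
tool_rot: [0.0, 0.702, 0.712, -0.0]
contact_force: [-1.9, -0.4, -0.9]
finger_gap: 0.229
```

```bash
cat >> h.py <<'E'
def wallfit(cam):
    """plane of the tray wall tops / floor, dark grey points near the held tray, given tool pose"""
    f=grab_frame(cam); P=cloud(f); im=f["image"].astype(int); s=sense(); q=s["tool_rot"]; M=R.from_quat([q[1],q[2],q[3],q[0]]).as_matrix()
    L=(P-np.array(s["tool_pos"]))@M; L[...,2]*=-1   # tool axes, z up
    m=(L[...,2]<-.02)&(L[...,2]>-.075)&(np.abs(L[...,1])<.03)
    for n,mm in(("front floor",m&(L[...,0]>.025)&(L[...,0]<.1)),("rear floor",m&(L[...,0]<-.015)&(L[...,0]>-.03))):
        p=L[mm]; p=p[np.isfinite(p[:,0])]
        if len(p)<30: print(cam,n,len(p)); continue
        A=np.c_[p[:,0],p[:,1],np.ones(len(p))]; w=np.ones(len(p),bool)
        for _ in range(8):
            c=np.linalg.lstsq(A[w],p[w,2],rcond=None)[0]; w=abs(A@c-p[:,2])<.003
        print(cam,n,w.sum(),"pitch(front down +)",np.degrees(-c[0]).round(2),"roll",np.degrees(c[1]).round(2),"z0",c[2].round(4))
    return f
E
python3 -c "
from h import *
go(.449,.05,.0495,91.2)
f=wallfit('side');save(f,'s10.png')
f=wallfit('top');save(f,'t10.png')
for r in search_frame('top','vial1'): print(r)
for r in search_frame('top','ball_center'): print(r)
a=cv2.imread('pics/s10.png');b=cv2.imread('pics/t10.png')
cv2.imwrite('pics/m10.png',np.hstack([a[200:400,200:500],b[240:440,80:380]]))"
```

```text
t 17.7 pos [0.4541 0.0502 0.0523] head 90.86 tilt [-0. -0. -1.] shift [-0.0002 -0.0051  0.0028] spin -0.0059 gap 0.22881501473371124 F [-1.91 -0.36 -0.94] T [-0.112  0.289  0.017]
side front floor 1001 pitch(front down +) 0.07 roll -0.15 z0 -0.0485
side rear floor 104 pitch(front down +) 3.67 roll 0.07 z0 -0.0501
top front floor 0
top rear floor 0
{'box': [117.8, 301.1, 17.2, 27.6], 'confidence': 0.64}
{'box': [191.4, 303.2, 14.6, 28.9], 'confidence': 0.61}
{'box': [130.3, 298.6, 6.1, 31.1], 'confidence': 0.52}
{'box': [98.2, 252.8, 124.6, 117.9], 'confidence': 0.25}
{'box': [330.0, 300.1, 10.7, 34.9], 'confidence': 0.64}
```

View pics/m10.png

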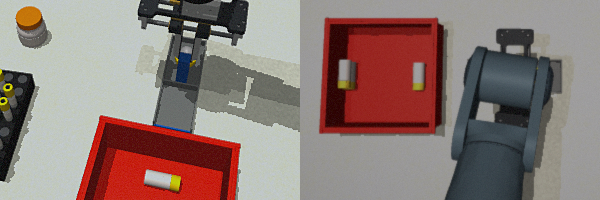

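```bash
python3 -c "
from h import *
f=grab_frame('top'); P=cloud(f); im=f['image']
np.set_printoptions(precision=3,suppress=True,linewidth=200)
print('row 315 y,z:');print(np.c_[np.arange(108,142,2),P[315,108:142:2,1:]].T)
b=np.array(cv2.resize(im[285:345,95:215,::-1],None,fx=5,fy=5,interpolation=cv2.INTER_CUBIC))
cv2.imwrite('pics/z.png',b)
f=grab_frame('side'); P=cloud(f); s=sense(); g=s['tool_pos']
m=(abs(P[...,0]-g[0])<.025)&(abs(P[...,1]-g[1]+.055)<.03)&(P[...,2]>.015)&(P[...,2]<.05); print('ball pts',m.sum(),P[m].max(0),P[m].mean(0)); print(search_frame('side','ball_center'))
v,u=np.where(m); print(u.mean(),v.mean(),im.shape)
a=cv2.resize(f['image'][225:335,330:430,::-1],None,fx=3,fy=3); cv2.imwrite('pics/z2.png',np.vstack([b,np.pad(a,((0,0),(0,300),(0,0)))])[:600])"
```

```text
row 315 y,z:
[[108.    110.    112.    114.    116.    118.    120.    122.    124.    126.    128.    130.    132.    134.    136.    138.    140.   ]
 [  0.438   0.438   0.437   0.438   0.438   0.436   0.43    0.425   0.419   0.417   0.414   0.413   0.416   0.414   0.413   0.412   0.406]
 [  0.096   0.086   0.079   0.065   0.056   0.051   0.055   0.056   0.06    0.056   0.052   0.044   0.025   0.019   0.008   0.      0.003]]
ball pts 72 [0.468 0.02  0.035] [ 0.456 -0.     0.031]
[]
386.2361111111111 249.58333333333334 (480, 640, 3)
```

View pics/z2.png

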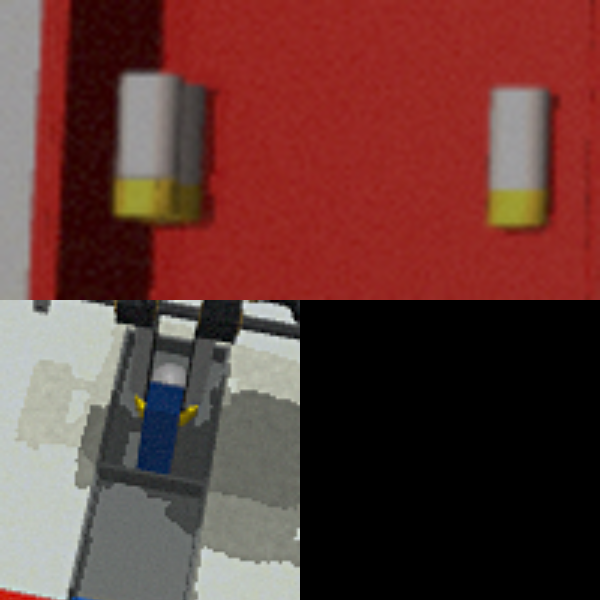

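Call:
servo_tool(steps=[[[0, 0, 0, 0, 0], [0, 0, 0, 0, 0], [0, 0, 0, 0, 0], [0, 0, -0.005, 0, 0], [0, 0, -0.02, 0, 0], [0, 0, -0.04, 0, 0], [0, 0, -0.06, 0, 0], [0, 0, -0.075, 0, 0]]], force=60)

```text
time_s: 18.85
tool_pos: [0.4547, 0.0507, 0.1285]
tool_rot: [0.0, 0.702, 0.712, 0.001]
contact_force: [-0.4, -0.2, -4.5]
finger_gap: 0.213
```

Call:
servo_tool(steps=[[[0, 0, -0.015, 0, 0], [0, 0, -0.035, 0, 0], [0, 0, -0.055, 0, 0], [0, 0, -0.068, 0, 0], [0, 0, -0.07, 0, 0], [0, 0, -0.07, 0, 0]]])

```text
time_s: 19.45
tool_pos: [0.4541, 0.0505, 0.1969]
tool_rot: [-0.0, 0.702, 0.712, 0.0]
contact_force: [0.5, -0.0, -3.8]
finger_gap: 0.216
```

```bash
python3 -c "
from h import *
go(.4207,-.2535,.194,90.9)
f=wallfit('side')"
```

```text
t 19.45 pos [0.4541 0.0505 0.1969] head 90.86 tilt [-0.  0. -1.] shift [-0.3035 -0.038   0.0029] spin -0.0007 gap 0.21560585064886834 F [ 0.45 -0.02 -3.82] T [-0.019 -0.057  0.019]
side front floor 1258 pitch(front down +) -0.99 roll 0.16 z0 -0.0479
side rear floor 124 pitch(front down +) 0.01 roll -0.05 z0 -0.0485
```

Call:
servo_tool(steps=[[[-0.004, -0.001, 0, 0, 0], [-0.014, -0.002, 0, 0, 0], [-0.03, -0.004, 0, 0, 0], [-0.052, -0.006, 0, 0, 0], [-0.076, -0.009, 0, 0, 0], [-0.1, -0.012, 0, 0, 0], [-0.125, -0.015, 0, 0, 0], [-0.15, -0.018, 0, 0, 0]]])

```text
time_s: 20.3
tool_pos: [0.4377, -0.1014, 0.1967]
tool_rot: [-0.0, 0.702, 0.712, -0.0]
contact_force: [1.1, -0.5, -4.4]
finger_gap: 0.218
```

Call:
servo_tool(steps=[[[-0.025, -0.003, 0, 0, 0], [-0.05, -0.006, 0, 0, 0], [-0.075, -0.01, 0, 0, 0], [-0.1, -0.013, 0, 0, 0], [-0.122, -0.016, 0, 0, 0], [-0.138, -0.018, 0, 0, 0], [-0.148, -0.019, 0, 0, 0], [-0.153, -0.02, 0.003, 0, 0]]])

```text
time_s: 21.1
tool_pos: [0.4207, -0.254, 0.1943]
tool_rot: [0.0, 0.702, 0.712, 0.0]
contact_force: [0.4, 0.0, -4.0]
finger_gap: 0.219
```

Call:
servo_tool(steps=[[[0, 0, 0, 0, 0], [0, 0, 0, 0, 0], [0, 0, 0, 0, 0], [0, 0, 0, 0, 0]]])

```text
time_s: 21.5
tool_pos: [0.4209, -0.2526, 0.1944]
tool_rot: [0.0, 0.701, 0.713, 0.0]
contact_force: [-0.4, -0.1, -4.4]
finger_gap: 0.216
```

```bash
python3 -c "
from h import *
go(.4207,-.2535,.194,90.9)
f=wallfit('side'); save(f,'s11.png'); P=cloud(f); s=sense(); g=np.array(s['tool_pos'])
for c in('side','top'):
  f=grab_frame(c);P=cloud(f);im=f['image'].astype(int)
  yel=(im[...,0]>im[...,2]+50)&(im[...,1]>im[...,2]+50)&(abs(P[...,0]-.42)<.05)&(abs(P[...,1]+.31)<.06)&(P[...,2]>.12)
  q=P[yel]; print(c,'ring',len(q), q.min(0) if len(q) else 0,q.max(0) if len(q) else 0)
  m=(abs(P[...,0]-.42)<.03)&(abs(P[...,1]+.3085)<.03)&(P[...,2]>.16)&(P[...,2]<.183); q=P[m]; print(c,'ball',len(q), q.mean(0) if len(q) else 0, q[np.argmax(q[:,2])] if len(q) else 0)
  save(f,c+'12.png')
  print(c,search_frame(c,'ball_center'))
a=cv2.imread('pics/side12.png')[40:240,270:530];b=cv2.imread('pics/top12.png')[240:440,330:590]
cv2.imwrite('pics/m12.png',cv2.resize(np.hstack([a,b]),None,fx=1.5,fy=1.5))"
```

```text
t 21.5 pos [ 0.4209 -0.2526  0.1944] head 90.91 tilt [ 0. -0. -1.] shift [-0.0009 -0.0003  0.0004] spin 0.0002 gap 0.2157580824718054 F [-0.44 -0.07 -4.36] T [ 0.001 -0.065  0.022]
side front floor 703 pitch(front down +) -1.14 roll 0.06 z0 -0.0491
side rear floor 77 pitch(front down +) 0.78 roll -0.04 z0 -0.0499
side ring 76 [ 0.40082417 -0.32289848  0.14384043] [ 0.46208118 -0.2655694   0.35131177]
side ball 14 [ 0.43000421 -0.29836849  0.16428321] [ 0.4326252  -0.30152994  0.16948615]
side []
top ring 0 0 0
top ball 0 0 0
top []
```

View pics/m12.png

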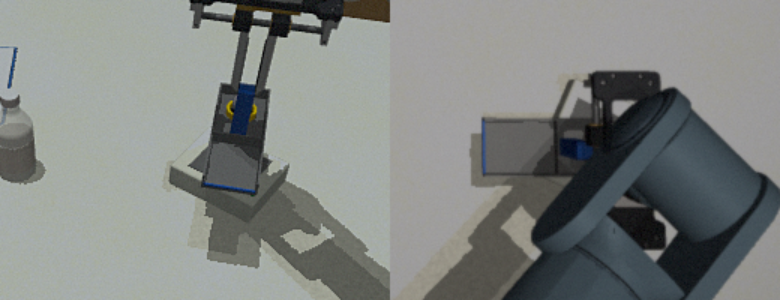

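```bash
python3 -c "
from h import *
finish_job(); s=sense(); print(s['time_s'],s['tool_pos'],s['finger_gap'])"
```

```text
the job is handed in; nothing more can be done
the job is handed in; nothing more can be done
```

The three vials are in the red bin, and the job is handed in with the tray held over the reader window at about 22 s on the robot clock.

**What I did**
- The first close missed: the fingers shut above the post without moving the tray. The second grip held.
- The arm can't tilt the tool, so I let the post turn in a light grip. I pressed the tray on the bin's near rim and then its lip on the far inner wall, which tipped it to about 50°, below the 60° ball limit.
- After the pour the tray swung about 25° rear-down in the light grip. I set it flat on the bench without opening the gripper, tightened to 60 N, and lifted it to the reader.

**Last checks**
- **Vials:** the top camera showed all three in the bin, two of them stacked against the far wall.
- **Ball position:** from the arm pose it should be at about (0.422, -0.308). The top camera put the window at (0.422, -0.309) and the side camera at (0.421, -0.306).
- **Height:** the tray's underside works out at about 100 mm above the window.
- **Level:** the front floor read about 1° front-up. The few rear-floor points read 0.8° the other way, so the two disagree slightly.
- **Ball in its pocket:** I could not confirm this directly at the reader, because the post and arm hid it and the networks returned nothing there. I saw it in its ring at the bench stop, and the last wrist forces, 4.0 to 4.4 N, fit it still being aboard.

The rack, bottle and jar were not touched.

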